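# Clear the sliding-door track of the medicine cabinet

### The job

Two vial caps have dropped into the bottom track of the medicine cabinet and the sliding glass door will not close. Lean the probe into the track beyond the caps, at its closed right end, and guide it slowly along the track, its tip resting lightly on the track's floor all the way, so that both caps are pushed to the clean-out hole and fall into the kidney dish below; then slide the door fully shut and stand the probe back in its holder. Leave the dish and the other things on the trolley where they are.

Things in the scene. Friction and masses are not known exactly. Their poses are not given: they have to be found in the camera images.
- cabinet: White counter-top cabinet with a sliding glass front door, fixed, 164 mm deep (x), 380 mm wide (y), 286 mm high. Origin on the table under its middle; its front faces -x, z up. The front (x = -82 mm) is open from z 65 to 248 mm, with a header and top plate right above the track, so a tool must lean in from the front, 25 to 40 degrees from upright. Stock stands well behind the track.
- track_end (a point): Middle of the door track's floor at its closed right end (inner face of the right side), 58 mm up. Axes as the cabinet's: x inward across the track, y to the left along it. The track is a straight groove, 16 mm wide (x -8 to +8 mm from here); front lip 7, rear lip 11 mm high. From here to the hole the strip has sagged: its floor and lips slope down by an unknown 0 to 4 mm, firmly.
- track_hole (a point): Middle of the clean-out hole, 128 mm to the left (+y) of track_end and level with it (not with the sagged strip): cut right through the floor over the groove's whole width, 24 mm long (y), without lips along it, free space below down to the table.
- door (a joint): Sliding front door, m: 0 fully shut (leading edge at the right end of the track), grows to 0.165 as it slides left to open; 190 mm wide, 190 mm high, pane 4 mm and frame 11 mm thick running in the middle of the track. It stays where it is left; it takes about 2 N to slide and its bottom rail, 1 mm over track_end's level, cannot pass a cap.
- door_handle (a point): Middle of the door's handle, an upright steel bar of 8 mm diameter and 100 mm length (z from 105 to 205 mm above the table), 7 mm from the door's leading edge, its axis 26 mm in front of the door's middle plane. Axes as the cabinet's.
- cap1: Loose aluminium crimp cap off a vial, a disc 13 mm across and 6 mm high, lying flat in the track with its top below the lips, too deep and close-fitting for fingers. Origin in the middle of its underside. It is the one nearer to the right end of the track.
- cap2: Second such cap, 13 mm across and 6 mm high, lying in the track between the first and the clean-out hole.
- kidney_dish: Loose steel kidney dish, 82x162x37 mm, long along y, already standing on the table under the clean-out hole, about 40 mm of it in front of the cabinet; origin under its middle, inner floor about 5 mm up. It stays there.
- probe: Steel probe standing upright in its holder, 0.11 kg. Origin in the middle of the underside of its round guard (33 mm across, 5 mm thick), z up along it. Above the guard a square handle, 15x15 mm (sides along x and y), from 5 to 75 mm. Below it a straight shank, 7 mm thick to -60 mm, then 5 mm, ending in a 6 mm ball whose lowest point is at -98 mm.
- probe_grip (a point): Point in the handle's axis 40 mm above the probe's origin, a good place to grip from above (138 mm above the tip).
- probe_tip (a point): Lowest point of the probe's ball tip, on its axis.
- probe_holder: Fixed steel holder: a foot 72 mm across and an upright tube of 37 mm outer and 24 mm inner diameter, 112 mm high. The probe's shank hangs in the tube and its guard rests on the rim. Origin on the table on its axis.
- holder_mouth (a point): Centre of the tube's rim, 112 mm above the table: where the probe's origin rests when it is home.
- gauze_pack: Bystander, not to be moved: flat white gauze pack, 54x78x9 mm, loose on the table; origin under its middle.
- syringe_packet: Bystander, not to be moved: flat blue-and-clear syringe packet, 128x40x12 mm, loose on the table; origin under its middle.
- tape_roll: Bystander, not to be moved: roll of plaster tape lying flat, 58 mm across, 25 mm high, loose on the table; origin under its middle.
- timer: Bystander, not to be moved: round wind-up timer with a knob on top, 62 mm across, 42 mm high, loose on the table; origin under its middle.
- tweezers_loose: Bystander, not to be moved: steel tweezers, 129x16x10 mm, loose on the table; origin under its middle.
Mind the look-alikes: they are no part of the job. Leave any green look-alike of the probe_holder alone. Leave any yellow look-alike of the probe alone.

How it is judged:
By the outcome, as a careful person would: the job done as asked, in the order asked, and still so for the second after the job is handed in, with the robot touching nothing.
It also fails if it takes over 72 s, if anything falls off the work surface, if the arm or the gripper's body presses on something with over 40 N, if the wrist force passes 120 N, or if a joint passes its speed limit or range.

### The arm

A 7-joint arm with a two-finger parallel gripper is mounted at the origin on a cart in front of the work surface, level with it; the furniture and walls round the work are solid. World frame = base frame: x ahead of the robot, y to its left, z up, the work surface at z = 0. Lengths are in m, angles in rad, forces in N, time in s.
With the tool pointing down it reaches from about 0.425 to 0.875 m from the base axis. Payload 4.7 kg.
Tool frame: the origin (TCP) lies midway between the tips of the shut fingers; the grasp point (between the pads) lies 19 mm behind it; z points along the fingers, y is the line along which they close (so a half turn about z gives the same grasp; the last joint's range is limited). The gripper opens to 87 mm and grips with 3 to 60 N. Pads are 19 mm wide; open, the fingers measure 117 mm over their backs; the gripper's body (75 mm by 190 mm) begins 51 mm behind the grasp point.
Start: joints at [-1.15, 0.321, -0.07, 1.45, 0.023, 1.371, -0.057], TCP at [0.257, 0.597, 0.223] pointing down, gripper open.
Joint ranges: [-2.86, 2.86], [-0.3, 2.09], [-1.38, 1.24], [0.06, 2.45], [-1.56, 4.7], [0.09, 2.05], [-2.69, 2.69]. Speed limits (rad/s): [2.57, 2.57, 3.14, 3.14, 3.14, 3.14, 3.14].

### API

Orientations are given as a rotation vector (axis times angle).
In Python, from bench import ctrl gives the robot as it stands. The module is installed in compiled form; this text tells all that it offers.
- The arm moves only by the shell command python3 -m handwheel 'ROWS' [FORCE]. ROWS is JSON, a list of rows, each a list of 7 numbers: the finger opening in m, from 0 to 0.087, then the shift along the tool's x, y, z in m, then the turn, a rotation vector about the tool's x, y, z in degrees. A call has 1 to 12 rows; each row shifts and turns the commanded pose from where the row before left it, along the tool's axes as they then stand; what a row does not reach is not made up. A row lasts 1/8 s, in which the tool goes at most 62.5 mm and 10.7 degrees, less where a joint would pass 70% of its speed; a pose out of reach is approached as far as the arm can. A call is refused whole if a number of a shift passes 0.0625 or a number of a turn 10.7, either way. A call with a gripper value outside its range is refused whole. The fingers move at their own pace and stop on an object; FORCE is the grip in N (left out, the last holds). Time passes only in rows, so rows that do not move let the fingers close. It gives the time, the measured TCP pose, the force, the opening and the grip force at its end, in the units of the state.
- ctrl.get_state(): the state, without advancing time (a new reading comes with each control period).
- ctrl.get_image(name): name is "side" or "top"; returns (picture, depth): 384x512x3 uint8, blue, green, red; 384x512 float32, m along the optical axis (not along the pixel's ray), 0 where there is no reading.
- ctrl.camera_info(name): a dict with "intrinsics" (3x3 intrinsics, pixels), "D" ([k1, k2, p1, p2, k3] as OpenCV has them; the pictures are not rectified), "R" (3x3) and "t" (3): a world point X has camera coordinates R X + t. Camera axes: x right, y down, z forward; pixel columns grow to the right and rows downward; lengths in m; the calibration is good to about 2 mm. A picture is of the moment at which its call begins. camera_info takes no time and is no camera call.
- ctrl.close_job(): hands the job in; it is judged then, once.
The state is a dict: "time": time; "joint_positions": joint angles; "qd": joint speeds; "joint_torque": joint torques, N m; "position": TCP position; "tool_rot": TCP orientation; "ft_force": force on the tool from outside, world axes, zero at the start; "torque": the same for the moment, N m; "grip_width": opening from 0.0 (shut) to 1.0 (fully open); "grip_force": force on a finger pad.
Only numpy, scipy, OpenCV 4.12 (cv2) and the standard library are available. Lean on these libraries where they do the work, as an engineer would, in place of code of your own. Each camera call takes 0.05 s, during which the arm holds its last target. There are 200 camera calls.

## Working session

There is one attempt and no reset: what is moved stays moved. The work goes in short steps, Python scripts to look and compute and a shell command to move; the robot and the scene stay as the last step left them, time stands still between calls to the robot, and variables do not carry over. Pictures are saved under pics/ and viewed, at most 10 in all, crops included, and the job is handed in when it is done.

```bash
mkdir -p pics; cat > h.py <<'E'
import numpy as np, cv2
from bench import ctrl
def grab(n,tag):
    im,d=ctrl.get_image(n); cv2.imwrite(f'pics/{tag}.png',im); np.save(f'pics/{tag}.npy',d); return im,d
def world(n,u,v,z):
    """depth point at pixel"""
    c=ctrl.camera_info(n);K=np.array(c['intrinsics']);D=np.array(c['D'])
    p=cv2.undistortPoints(np.array([[[u,v]]],float),K,D)[0,0]
    return np.array(c['R']).T@(np.array([p[0],p[1],1])*z-np.array(c['t']))
def ray(n,u,v):
    c=ctrl.camera_info(n);R=np.array(c['R']);o=-R.T@np.array(c['t']);return o,world(n,u,v,1)-o
def atz(n,u,v,z):
    o,d=ray(n,u,v);return o+d*(z-o[2])/d[2]
def proj(n,X):
    c=ctrl.camera_info(n)
    return cv2.projectPoints(np.array(X,float).reshape(-1,1,3),cv2.Rodrigues(np.array(c['R']))[0],np.array(c['t']),np.array(c['intrinsics']),np.array(c['D']))[0][:,0]
def cloud(n,d):
    c=ctrl.camera_info(n);K=np.array(c['intrinsics']);D=np.array(c['D'])
    v,u=np.mgrid[:384,:512]
    p=cv2.undistortPoints(np.stack([u,v],-1).reshape(-1,1,2).astype(float),K,D)[:,0]
    P=np.c_[p,np.ones(len(p))]*d.reshape(-1,1)
    return ((P-np.array(c['t']))@np.array(c['R'])).reshape(384,512,3)
E
python3 - <<'E'
from h import *
for n in('side','top'):
    im,d=grab(n,n+'0'); c=ctrl.camera_info(n); print(n,c['intrinsics'],c['D'],-np.array(c['R']).T@c['t'],np.array(c['R']).round(3))
print(ctrl.get_state())
a=cv2.imread('pics/side0.png');b=cv2.imread('pics/top0.png')
E
```

```text
side [[489.19644815   0.         258.47868331]
 [  0.         489.19644815 197.56767154]
 [  0.           0.           1.        ]] [0.01515922 0.         0.         0.         0.        ] [-0.30421365 -0.48354505  1.07725917] [[ 0.635 -0.772 -0.004]
 [-0.499 -0.406 -0.765]
 [ 0.59   0.488 -0.644]]
top [[383.72199042   0.         252.94641552]
 [  0.         383.72199042 191.57350478]
 [  0.           0.           1.        ]] [-0.12388527  0.          0.          0.          0.        ] [0.16661378 0.05921681 0.94099379] [[ 0.404 -0.915 -0.01 ]
 [-0.82  -0.357 -0.449]
 [ 0.407  0.189 -0.894]]
{'time': 0.1, 'joint_positions': array([-1.14988732,  0.3217554 , -0.07003231,  1.45154405,  0.02262719,
        1.37079396, -0.05687408]), 'qd': array([-0.00139931, -0.00177983, -0.00033087, -0.00223874, -0.00098732,
       -0.00078421, -0.00018793]), 'joint_torque': array([ 2.68180656e-04, -4.92569125e+01, -4.05537849e-01, -3.13399637e+01,
       -6.39991555e-02,  3.94773670e-02,  1.12851985e-04]), 'position': array([0.25708259, 0.59646739, 0.22157074]), 'tool_rot': array([-6.34559383e-01, -3.07662077e+00,  2.67377731e-03]), 'ft_force': array([ 0.4446753 , -0.03624007, -0.24226665]), 'torque': array([-0.01002383,  0.03542771,  0.00541577]), 'grip_force': 0.0, 'grip_width': 0.9991477819836218}
```

View pics/side0.png

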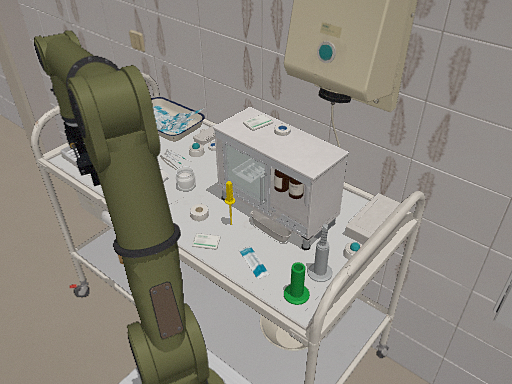

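View pics/top0.png

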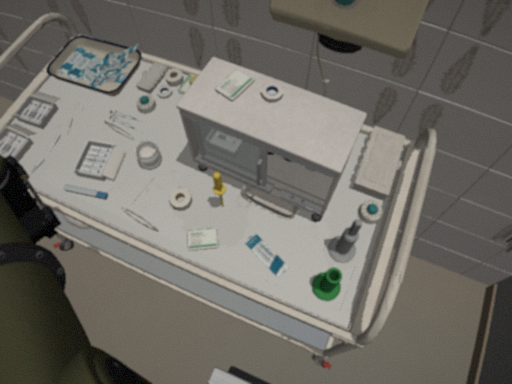

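The robot is on the left. In the side view, the steel holder and probe are at (321,255) and the green look-alike is at (297,285). In the top view they are at (343,243) and (327,285). The cabinet's front is open on the right, the dish is at (270,228) in the side view, and the door is slid to the left.

```bash
python3 - <<'E'
from h import *
a=cv2.imread('pics/side0.png');b=cv2.imread('pics/top0.png')
A=cv2.resize(a[130:285,205:365],None,fx=2.5*1.0,fy=2.5,interpolation=3)
B=cv2.resize(b[100:265,180:385],None,fx=1.95,fy=1.95,interpolation=3)
H=max(A.shape[0],B.shape[0]);o=np.zeros((H,A.shape[1]+B.shape[1],3),np.uint8);o[:A.shape[0],:A.shape[1]]=A;o[:B.shape[0],A.shape[1]:]=B
o=o[:,:800];cv2.imwrite('pics/c1.png',o);print(o.shape)
for n in('side','top'):
    d=np.load(f'pics/{n}0.npy');P=cloud(n,d);
    # cabinet top plane
    m=(d>0)&(abs(P[...,2]-.286)<.008)&(P[...,0]>.3)
    m=m.astype(np.uint8);k,l,s,_=cv2.connectedComponentsWithStats(m);i=1+s[1:,4].argmax()
    q=P[l==i];r=cv2.minAreaRect((q[:,:2]*1000).astype(np.float32));print(n,'top',np.median(q[:,2]),r,cv2.boxPoints(r))
    t=P[(d>0)&(abs(P[...,2])<.01)];print('table z',np.median(t[:,2]))
    # holder / probe grey column
    rg={'side':(230,285,308,336),'top':(215,262,328,362)}[n]
    Q=P[rg[0]:rg[1],rg[2]:rg[3]].reshape(-1,3);Q=Q[Q[:,2]>.02]
    for lo,hi in((.03,.1),(.1,.115),(.118,.125),(.13,.18),(.18,.2)):
        w=Q[(Q[:,2]>lo)&(Q[:,2]<hi)];print(lo,len(w),w.mean(0).round(4) if len(w) else'',np.ptp(w,axis=0).round(3) if len(w) else '')
    print('max z',Q[:,2].max())
E
```

```text
(388, 800, 3)
side top 0.2872019114205178 ((664.0114135742188, 243.31576538085938), (389.56903076171875, 172.75929260253906), 87.05677032470703) [[567.74426   53.22348 ]
 [740.27563   44.352905]
 [760.27856  433.40805 ]
 [587.7472   442.27863 ]]
table z 0.002404847236328964
0.03 305 [ 0.5412 -0.0023  0.0647] [0.131 0.099 0.069]
0.1 65 [ 0.5229 -0.0234  0.1077] [0.034 0.037 0.015]
0.118 34 [ 0.5266 -0.0199  0.1208] [0.03  0.028 0.007]
0.13 115 [ 0.4918 -0.0525  0.1543] [0.138 0.122 0.048]
0.18 1 [ 0.5271 -0.026   0.1804] [0. 0. 0.]
max z 1.0772591717332807
top top 0.28461130077247976 ((665.8350219726562, 245.09268188476562), (387.3868103027344, 169.4597930908203), 87.24626159667969) [[571.8973   55.69365]
 [741.16144  47.55223]
 [759.77277 434.4917 ]
 [590.5086  442.63312]]
table z -0.0006527759795581931
0.03 150 [ 0.5213 -0.0126  0.0663] [0.023 0.034 0.07 ]
0.1 88 [ 0.5265 -0.0155  0.1104] [0.033 0.034 0.014]
0.118 15 [ 0.5292 -0.0151  0.1214] [0.014 0.017 0.007]
0.13 85 [ 0.5285 -0.0159  0.1559] [0.014 0.019 0.05 ]
0.18 47 [ 0.5335 -0.0151  0.184 ] [0.014 0.017 0.007]
max z 0.9409937923201326
```

View pics/c1.png

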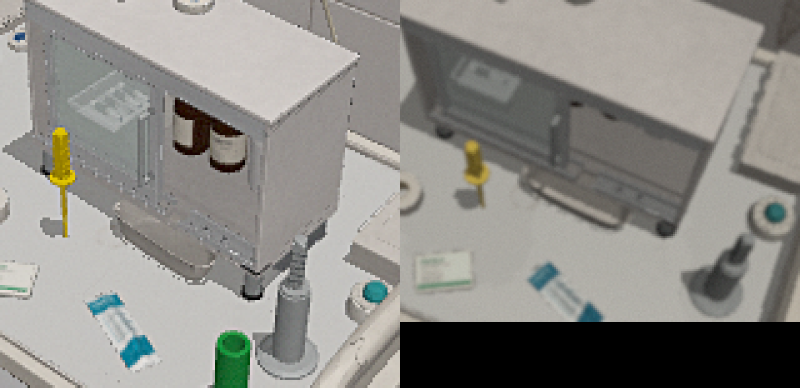

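The probe stands at about (0.528,-0.017) with its handle top near z 0.187, as expected. The cabinet is yawed about -2.8° and centred near (0.665,0.244). I'll enlarge the track area in both views.

```bash
python3 - <<'E'
from h import *
for n,(r0,r1,c0,c1),f in(('side',(200,275,245,345),8),('top',(160,254,240,366),6.3)):
    im=cv2.imread(f'pics/{n}0.png')[r0:r1,c0:c1]
    im=cv2.resize(im,None,fx=f,fy=f,interpolation=cv2.INTER_CUBIC)
    im=cv2.convertScaleAbs(im,alpha=1.3)
    for c in range(c0,c1,10): cv2.putText(im,str(c),(int((c-c0+.5)*f),10),0,.35,(0,0,255),1);cv2.line(im,(int((c-c0+.5)*f),12),(int((c-c0+.5)*f),18),(0,0,255),1)
    for r in range(r0,r1,10): cv2.putText(im,str(r),(0,int((r-r0+.5)*f)),0,.35,(0,0,255),1)
    # cabinet model marks
    yw=np.radians(-2.8);X=np.array([np.cos(yw),np.sin(yw)]);Y=np.array([-X[1],X[0]]);C=np.array([.665,.2442])
    for x,y,z,col in [(-.082,-.19,.286,(0,0,255)),(-.082,-.19,.065,(0,0,255)),(-.082,-.19,.03,(0,0,255)),(-.07,-.178,.058,(0,255,0)),(-.07,-.05,.058,(0,255,0)),(-.06,-.178,.058,(255,0,0)),(-.06,-.05,.058,(255,0,0)),(-.082,-.05,.065,(0,0,255))]:
        p=C+x*X+y*Y;u=proj(n,[p[0],p[1],z])[0];cv2.circle(im,(int((u[0]-c0+.5)*f),int((u[1]-r0+.5)*f)),3,col,-1)
    cv2.imwrite(f'pics/z_{n}.png',im);print(im.shape)
E
```

```text
(600, 800, 3)
(592, 794, 3)
```

View pics/z_side.png

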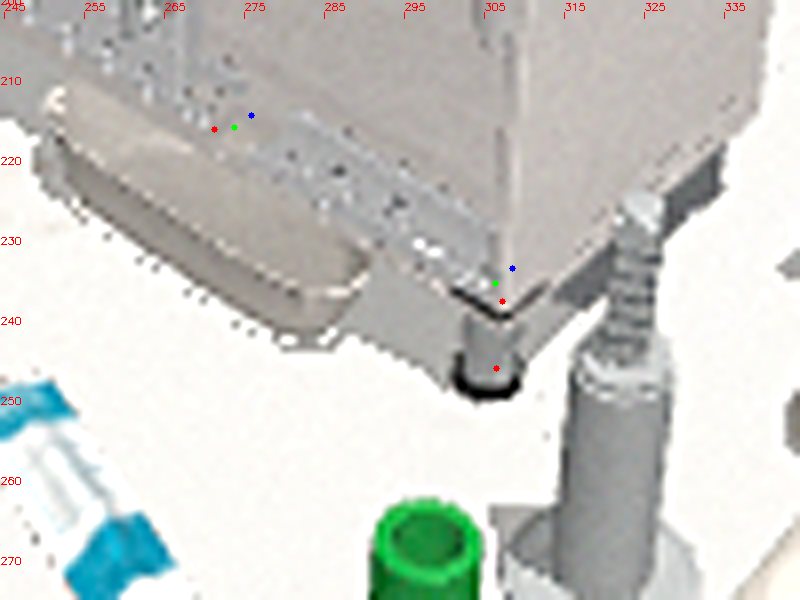

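View pics/z_top.png

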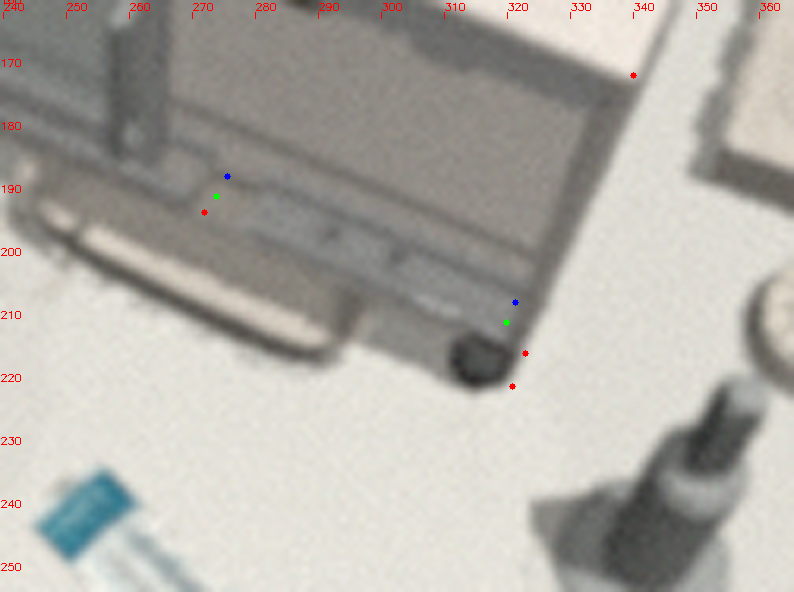

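In the side crop the track band runs from the hole edge (270,215) to its end (306,232); in the top crop it runs from (280,193) to (322,207). Small marks in the band are the caps, so I'll rectify averaged frames onto the track plane to read them in cabinet coordinates and triangulate the probe.

```bash
cat >> h.py <<'E'
yw=np.radians(-2.8);CX=np.array([np.cos(yw),np.sin(yw),0]);CY=np.array([-np.sin(yw),np.cos(yw),0]);C=np.array([.665,.2442,0])
def tri(us,ut):
    A=[];b=[]
    for n,u in(('side',us),('top',ut)):
        o,d=ray(n,*u);d=d/np.linalg.norm(d);M=np.eye(3)-np.outer(d,d);A.append(M);b.append(M@o)
    A=np.vstack(A);b=np.hstack(b);x,r,_,_=np.linalg.lstsq(A,b,rcond=None);return x,np.sqrt(r)
def ortho(n,im,z,xr=(-.11,-.03),yr=(-.20,.02),s=3600):
    xs=np.arange(xr[1],xr[0],-1/s);ys=np.arange(yr[1],yr[0],-1/s)
    xx,yy=np.meshgrid(xs,ys,indexing='ij');W=C+xx[...,None]*CX+yy[...,None]*CY+np.array([0,0,z])
    m=proj(n,W.reshape(-1,3)).reshape(*xx.shape,2).astype(np.float32)
    o=cv2.remap(im,m[...,0],m[...,1],cv2.INTER_CUBIC)
    for i,x in enumerate(np.arange(-.10,-.03,.01)):
        r=int((xr[1]-x)*s);cv2.line(o,(0,r),(6,r),(0,0,255),1);cv2.putText(o,f'{x*1000:.0f}',(8,r+4),0,.33,(0,0,255),1)
    for y in np.arange(yr[0]+.01,yr[1],.01):
        c=int((yr[1]-y)*s);cv2.line(o,(c,0),(c,6),(0,0,255),1);cv2.putText(o,f'{y*1000:.0f}',(c-10,16),0,.33,(0,0,255),1)
    return o
E
python3 - <<'E'
from h import *
P=[]
for n in('side','top'):
    im=np.mean([ctrl.get_image(n)[0].astype(float) for _ in range(5)],0)
    cv2.imwrite(f'pics/avg_{n}.png',im)
    im=np.clip((im-70)*1.5 if n=='side' else (im-40)*2,0,255).astype(np.uint8)
    P.append(ortho(n,im,.060))
o=np.vstack(P);cv2.imwrite('pics/ortho.png',o);print(o.shape)
print('handle top',tri((324.5,225.5),(357.8,222.2)),'guard',tri((322.6,245.8),(351.1,235.7)))
print('foot', atz('side',*(0,0),0) if 0 else '')
E
```

```text
(576, 792, 3)
handle top (array([ 0.53351346, -0.01580318,  0.18547485]), array([0.00089393])) guard (array([ 0.53042117, -0.01859599,  0.11308195]), array([0.00111334]))
foot [ WARN:0@7.667] global loadsave.cpp:1063 imwrite_ Unsupported depth image for selected encoder is fallbacked to CV_8U.
```

View pics/ortho.png

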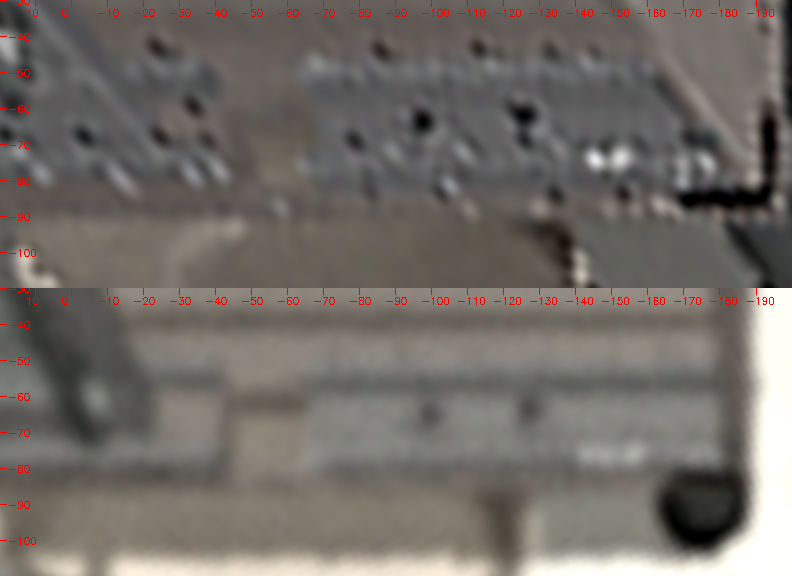

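Both rectified views agree. In cabinet coordinates:
- **Track:** centre near x -68.5, right end near y -181.
- **Hole:** y from -66 to -42.
- **Cap marks:** near y -100 and y -128, so the end of the track is free.

The probe axis is near (0.533,-0.0165), and the triangulated heights of 0.1855 and 0.113 match 0.187 and 0.112–0.117.

```bash
cat >> h.py <<'E'
from scipy.spatial.transform import Rotation as Ro
def Rt(lean):
    t=np.radians(lean);z=np.sin(t)*CX-np.cos(t)*np.array([0,0,1.]);return np.c_[np.cross(CY,z),CY,z]
def plan(pos,lean,rot=True):
    s=ctrl.get_state();R0=Ro.from_rotvec(s['tool_rot']).as_matrix();R1=Rt(lean)
    rv=Ro.from_matrix(R0.T@R1).as_rotvec(degrees=True)
    d=np.array(pos)-s['position'];print('t %.2f'%s['time'],'turn',rv.round(2),'shift(new axes)',(R1.T@d*1000).round(1),'shift(cur axes)',(R0.T@d*1000).round(1),'F',s['ft_force'].round(2))
def w(x,y,z): return C+x*CX+y*CY+np.array([0,0,z])
E
python3 - <<'E'
from h import *
g=np.array([.533,-.0165,.152])
T=g+.019*Rt(10)[:,2]
plan(T+[-.03,0,.22],10); print(T)
E
```

```text
t 0.60 turn [ -1.78  -9.89 -20.46] shift(new axes) [-297.2 -600.7  -80.3] shift(cur axes) [-471.5 -465.  -130.7] F [-0.16  0.4  -0.41]
[ 0.53629538 -0.01666117  0.13328865]
```

```bash
python3 -m handwheel '[[0.087,0,0,-0.05,-0.6,-3.3,-6.8],[0.087,0,0,-0.05,-0.6,-3.3,-6.8],[0.087,0,0,-0.05,-0.6,-3.3,-6.8],[0.087,-0.03,-0.06,0,0,0,0],[0.087,-0.03,-0.06,0,0,0,0],[0.087,-0.03,-0.06,0,0,0,0],[0.087,-0.03,-0.06,0,0,0,0],[0.087,-0.03,-0.06,0,0,0,0],[0.087,-0.03,-0.06,0,0,0,0]]' 60
python3 - <<'E'
from h import *
plan(np.array([.536,-.0167,.133])+[-.03,0,.22],10)
E
```

```text
time: 1.72
position: [0.3973, 0.2527, 0.4017]
tool_rot: [0.074, 2.965, -0.004]
ft_force: [0.5, 0.2, -0.4]
grip_width: 1.001
grip_force: 0.0
t 1.73 turn [ 0.07  0.05 -0.07] shift(new axes) [-111.4 -263.8   69.1] shift(cur axes) [-111.6 -263.8   68.9] F [ 0.54  0.2  -0.39]
```

```bash
python3 -m handwheel '[[0.087,-0.022,-0.053,0.01,0,0,0],[0.087,-0.022,-0.053,0.01,0,0,0],[0.087,-0.022,-0.053,0.01,0,0,0],[0.087,-0.022,-0.053,0.01,0,0,0],[0.087,-0.022,-0.052,0.01,0,0,0],[0.087,0,0,0.02,0,0,0],[0.087,0,0,0,0,0,0]]'
python3 - <<'E'
from h import *
plan(np.array([.536,-.0167,.133])+[0,0,.09],10)
im,d=grab('side','s2');im2,d2=grab('top','t2')
a=cv2.resize(im[120:290,270:400],None,fx=3,fy=3);b=cv2.resize(im2[110:280,280:410],None,fx=3,fy=3)
cv2.imwrite('pics/c2.png',np.hstack([a,b]))
E
```

```text
time: 2.6
position: [0.5032, -0.0152, 0.3502]
tool_rot: [0.076, 2.968, -0.006]
ft_force: [0.1, 0.5, -0.0]
grip_width: 0.997
grip_force: 0.0
t 2.60 turn [-0.   -0.13 -0.11] shift(new axes) [-1.02e+01  1.00e-01  1.31e+02] shift(cur axes) [-1.050e+01  1.000e-01  1.309e+02] F [ 0.08  0.46 -0.02]
```

View pics/c2.png

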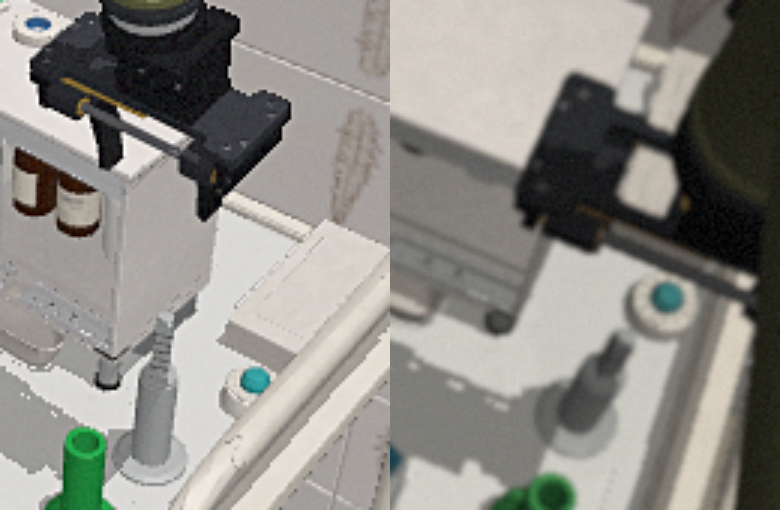

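The open gripper is over the probe, clear of the cabinet, with nothing moved. I'll descend.

```bash
python3 -m handwheel '[[0.087,-0.003,0,0.045,0,0,0],[0.087,-0.004,0,0.045,0,0,0],[0.087,-0.003,0,0.04,0,0,0],[0.087,0.007,0,0.04,0,0,0],[0.087,0.008,0,0.04,0,0,0],[0.087,0,0,0.009,0,0,0],[0.087,0,0,0,0,0,0]]'
python3 - <<'E'
from h import *
plan(np.array([.536,-.0167,.133]),10)
im,d=grab('side','s3');im2,d2=grab('top','t3')
a=cv2.resize(im[170:290,270:370],None,fx=4,fy=4);b=cv2.resize(im2[150:270,300:400],None,fx=4,fy=4)
cv2.imwrite('pics/c3.png',np.hstack([a,b]))
E
```

```text
time: 3.58
position: [0.5379, -0.0157, 0.1358]
tool_rot: [0.072, 2.965, -0.006]
ft_force: [0.2, 0.5, 0.3]
grip_width: 0.996
grip_force: 0.0
t 3.58 turn [0.01 0.07 0.01] shift(new axes) [ 2.3 -1.   2.4] shift(cur axes) [ 2.3 -1.   2.4] F [0.23 0.54 0.33]
```

View pics/c3.png

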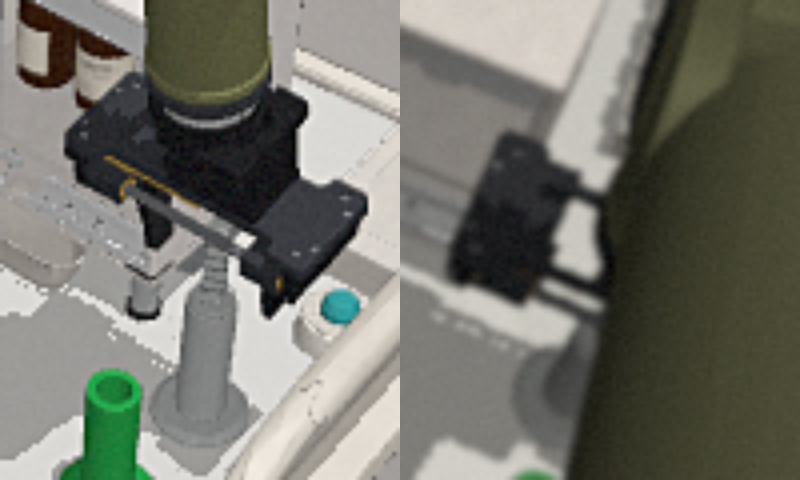

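The fingers straddle the handle. I'll close gently first.

```bash
python3 -m handwheel '[[0.087,0.002,-0.001,0.002,0,0,0],[0.03,0,0,0,0,0,0],[0.0,0,0,0,0,0,0],[0.0,0,0,0,0,0,0],[0.0,0,0,0,0,0,0]]' 6; python3 -m handwheel '[[0.0,0,0,0,0,0,0],[0.0,0,0,0,0,0,0],[0.0,0,0,0,0,0,0]]' 50
```

```text
time: 4.3
position: [0.5354, -0.0173, 0.1325]
tool_rot: [0.074, 2.966, -0.006]
ft_force: [-0.1, -0.3, 0.1]
grip_width: 0.629
grip_force: 0.0
time: 4.68
position: [0.5354, -0.0173, 0.1325]
tool_rot: [0.074, 2.966, -0.006]
ft_force: [-0.7, 0.4, 0.8]
grip_width: 0.289
grip_force: 0.0
```

```bash
python3 -m handwheel '[[0.0,0,0,0,0,0,0],[0.0,0,0,0,0,0,0],[0.0,0,0,0,0,0,0],[0.0,0,0,0,0,0,0]]' 50
```

```text
time: 5.18
position: [0.5354, -0.0173, 0.1325]
tool_rot: [0.074, 2.966, -0.006]
ft_force: [-0.2, -0.5, -0.7]
grip_width: 0.202
grip_force: 50.0
```

```bash
python3 -m handwheel '[[0.0,-0.0035,0,-0.0197,0,0,0],[0.0,-0.0035,0,-0.0197,0,0,0]]'; python3 -m handwheel '[[0.0,-0.007,0,-0.0394,0,0,0],[0.0,-0.007,0,-0.0394,0,0,0],[0,0,0,0,0,0,0],[0,0,0,0,0,0,0]]'
python3 - <<'E'
from h import *
im,d=grab('side','s4');im2,d2=grab('top','t4')
a=cv2.resize(im[130:280,270:370],None,fx=4,fy=4);b=cv2.resize(im2[130:280,270:370],None,fx=4,fy=4)
cv2.imwrite('pics/c4.png',np.hstack([a,b]))
E
```

```text
time: 5.42
position: [0.5349, -0.0175, 0.1724]
tool_rot: [0.074, 2.967, -0.007]
ft_force: [0.7, -0.2, -0.6]
grip_width: 0.203
grip_force: 50.0
time: 5.92
position: [0.5349, -0.0174, 0.2515]
tool_rot: [0.074, 2.968, -0.006]
ft_force: [-0.4, -0.8, -1.8]
grip_width: 0.199
grip_force: 50.0
```

View pics/c4.png

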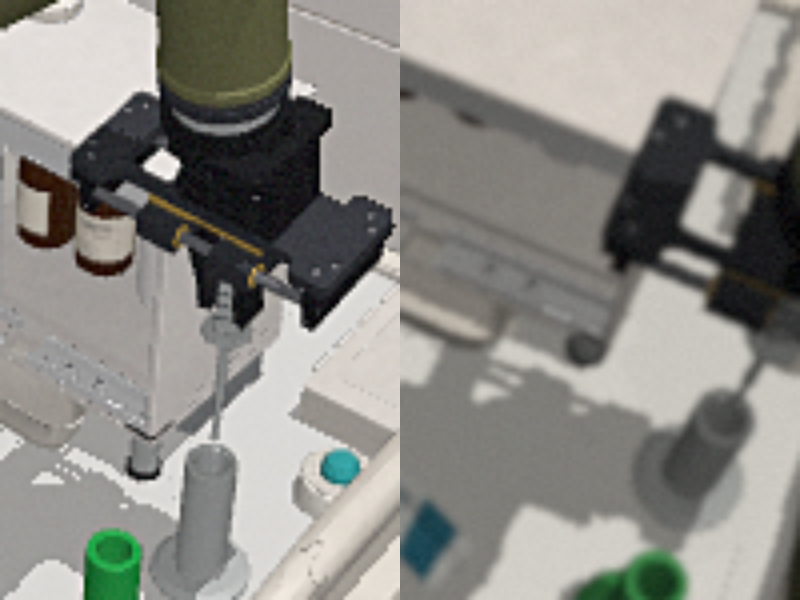

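The probe is held upright and lifted clear of the holder; its tip is at (324,239) in the side view and (354,228) in the top view. I'll triangulate tip and rim to calibrate the cameras against the robot, then plan the entry.

```bash
cat >> h.py <<'E'
# tip in tool frame: probe upright when tool lean was 10 deg
A10=np.radians(10)
TIP=np.array([np.sin(A10)*.138,0,-.019+np.cos(A10)*.138])  # down dir in tool: x +sin, z +cos
def tipnow():
    s=ctrl.get_state();return s['position']+Ro.from_rotvec(s['tool_rot']).as_matrix()@TIP
def cab(p): q=np.array(p)-C;return np.array([q@CX,q@CY,q[2]])
def planT(x,y,z,lean):
    """tip to cabinet coords, probe leaning `lean`"""
    plan(w(x,y,z)-Rt(lean+10)@TIP,lean+10)
E
python3 - <<'E'
from h import *
print('tip tri',tri((323.75,239.5),(354,228)),'pred',tipnow(),proj('side',tipnow()),proj('top',tipnow()))
print('rim',tri((322,245.75),(350,233.25)))
print(cab(tipnow()))
planT(-.14,-.165,.16,30)
planT(-.14,-.165,.10,30)
E
```

```text
tip tri (array([ 0.54163096, -0.0161503 ,  0.12873839]), array([0.00252304])) pred [ 0.5308989  -0.01724643  0.13150271] [[322.56171807 240.83634754]] [[352.6808794  232.27737977]]
rim (array([ 0.53710854, -0.01426898,  0.10597361]), array([0.00075155]))
[-0.1211694  -0.26768511  0.13150271]
t 6.03 turn [-5.000e-02 -3.015e+01 -3.000e-02] shift(new axes) [ 51.6 102.6 -61.8] shift(cur axes) [ 75.7 102.6 -27.6] F [ 0.21  0.21 -1.51]
t 6.03 turn [-5.000e-02 -3.015e+01 -3.000e-02] shift(new axes) [ 90.2 102.6 -15.8] shift(cur axes) [ 86.  102.6  31.5] F [ 0.21  0.21 -1.51]
```

```bash
python3 -m handwheel '[[0,0.025,0,0,0,0,0],[0,0.025,0,-0.01,0,-10,0],[0,0.025,0,-0.01,0,-10,0],[0,0,0,-0.01,0,-10.1,0],[0,0,0,0,0,0,0]]'
python3 - <<'E'
from h import *
print(cab(tipnow()));planT(-.14,-.165,.13,30)
E
```

```text
time: 6.65
position: [0.5042, -0.012, 0.2577]
tool_rot: [0.069, 2.81, 0.07]
ft_force: [0.9, -0.5, -0.8]
grip_width: 0.202
grip_force: 50.0
[-0.13312196 -0.25692691  0.13948301]
t 6.65 turn [  3.09 -21.19  -1.16] shift(new axes) [ 51.9  98.7 -13.9] shift(cur axes) [54.4 97.7 11.3] F [ 0.95 -0.46 -0.79]
```

```bash
python3 -m handwheel '[[0,0.01,0,0,0.6,-4.2,-0.2],[0,0.01,0,0,0.6,-4.2,-0.2],[0,0.01,0,0,0.6,-4.2,-0.2],[0,0.01,0,0,0.6,-4.2,-0.2],[0,0.01,0,0,0.6,-4.2,-0.2],[0,0,0,0,0,0,0]]'
python3 - <<'E'
from h import *
print(ctrl.get_state()['joint_positions'].round(2),cab(tipnow()));planT(-.14,-.165,.13,30)
E
```

```text
time: 7.4
position: [0.5377, -0.0078, 0.1853]
tool_rot: [0.058, 2.548, 0.009]
ft_force: [-0.2, 0.7, -0.9]
grip_width: 0.174
grip_force: 50.0
[ 0.09 -0.3  -0.13  2.28 -0.01  0.57  1.49] [-0.06946496 -0.2554188   0.07495024]
t 7.40 turn [ 1.18 -6.06 -0.24] shift(new axes) [ 30.8  92.9 -90.7] shift(cur axes) [ 40.5  94.6 -85. ] F [-0.16  0.68 -0.9 ]
```

Joint 2 is at its limit: a tool lean of 40° is out of reach here. I'll put the probe back and regrip with less relative lean.

```bash
python3 -m handwheel '[[0,0,0,-0.03,0,0,0],[0,0,0,-0.03,-0.3,8,0],[0,-0.02,0,-0.02,-0.3,8,0],[0,-0.02,0,0,-0.6,8,0],[0,0,0,0,0,0,0]]'
python3 - <<'E'
from h import *
print(ctrl.get_state()['joint_positions'].round(2),cab(tipnow()));plan([.5349,-.0174,.2515],10)
im,d=grab('side','s5');im2,d2=grab('top','t5')
a=cv2.resize(im[130:280,270:370],None,fx=4,fy=4);b=cv2.resize(im2[130:280,270:370],None,fx=4,fy=4)
cv2.imwrite('pics/c5.png',np.hstack([a,b]))
E
```

```text
time: 8.02
position: [0.5576, -0.0106, 0.2566]
tool_rot: [0.055, 2.98, 0.055]
ft_force: [-0.4, 1.5, -0.8]
grip_width: 0.169
grip_force: 50.0
[-0.07 -0.01  0.07  1.77 -0.03  1.22  1.53] [-0.10000107 -0.2551033   0.13746623]
t 8.03 turn [ 2.37 -0.87  0.47] shift(new axes) [22.9 -7.9  1.1] shift(cur axes) [22.9 -7.8  1.2] F [-0.38  1.52 -0.84]
```

View pics/c5.png

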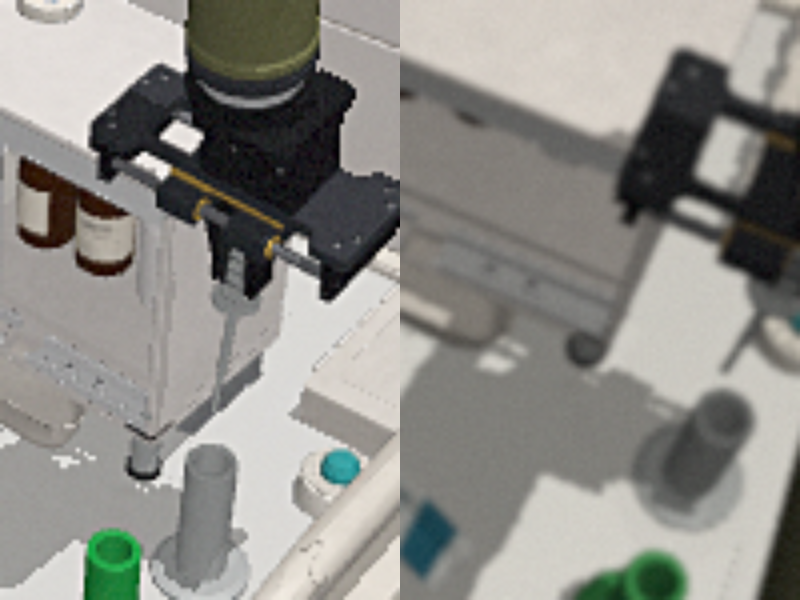

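The probe is still held; its shank runs from (328,205) to (324,231) in the side view. It seems slightly tilted in the grip, so I'll fit its axis from the depth data.

```bash
cat >> h.py <<'E'
def fitprobe(k=3):
    s=ctrl.get_state();R=Ro.from_rotvec(s['tool_rot']).as_matrix();P=[]
    for n in('side','top'):
        for _ in range(k):
            q=cloud(n,ctrl.get_image(n)[1]).reshape(-1,3);t=(q-s['position'])@R
            m=(t[:,2]>.035)&(t[:,2]<.13)&(abs(t[:,0])<.06)&(abs(t[:,1])<.03)
            t=t[m];print(n,m.sum(),end=' ')
            for lo in (.04,.06,.08,.1):
                z=t[(t[:,2]>lo)&(t[:,2]<lo+.02)]
                if len(z)>2: print('z%.0f'%(lo*1e3+10),len(z),(np.median(z[:,:2],0)*1000).round(1),end=' ')
            print('zmax',(t[:,2].max()*1000).round(0) if len(t) else '')
E
python3 - <<'E'
from h import *
fitprobe(2);print(TIP)
E
```

```text
side 50 z50 18 [16.4 -1.2] z70 12 [21.1 -1.4] z90 13 [24.5 -0.1] z110 4 [28.3 -1.1] zmax 107.0
side 47 z50 16 [17.  -1.9] z70 11 [22.8 -1.6] z90 9 [24.1  0.3] z110 6 [27.1 -0.5] zmax 109.0
top 43 z50 15 [16.9  2.4] z70 9 [20.4  1.8] z90 8 [24.   0.9] z110 7 [26.5  1. ] zmax 110.0
top 44 z50 17 [16.4  2.3] z70 11 [20.7  1.8] z90 7 [24.8  1.1] z110 7 [26.8  1. ] zmax 112.0
[0.02396345 0.         0.11690347]
```

```bash
python3 -m handwheel '[[0,0.012,-0.004,0.0,2.3,-0.9,0.5],[0,0.011,-0.004,0.001,0,0,0],[0,0,0,0,0,0,0],[0,0,0,0,0,0,0]]'
python3 - <<'E'
from h import *
plan([.5354,-.0173,.1325],10);print(ctrl.get_state()['grip_width'])
E
```

```text
time: 8.82
position: [0.5314, -0.018, 0.2528]
tool_rot: [0.075, 2.961, -0.002]
ft_force: [-0.2, -0.2, -1.3]
grip_width: 0.17
grip_force: 50.0
t 8.82 turn [ 0.17  0.28 -0.1 ] shift(new axes) [ 17.    0.9 119.1] shift(cur axes) [ 17.6   0.5 119.1] F [-0.17 -0.16 -1.26]
0.1704542253400411
```

```bash
python3 -m handwheel '[[0,0,0.0005,0.03,0,0,0],[0,0.004,0,0.03,0,0,0],[0,0.006,0,0.03,0,0,0],[0,0.005,0,0.018,0,0,0],[0,0.002,0,0.008,0,0,0],[0,0,0,0,0,0,0]]'
python3 - <<'E'
from h import *
plan([.5354,-.0173,.1325],10)
E
```

```text
time: 9.57
position: [0.5353, -0.0171, 0.135]
tool_rot: [0.074, 2.963, -0.002]
ft_force: [1.1, 0.3, -1.3]
grip_width: 0.174
grip_force: 50.0
t 9.57 turn [ 0.15  0.19 -0.07] shift(new axes) [ 0.3 -0.2  2.5] shift(cur axes) [ 0.3 -0.2  2.5] F [ 1.15  0.29 -1.27]
```

```bash
python3 -m handwheel '[[0,0,0,0.002,0,0,0],[0.034,0,0,0,0,0,0],[0.034,0,0,0,0,0,0],[0.034,0,0,0,0,0,0]]'
python3 - <<'E'
from h import *
print(ctrl.get_state()['grip_width']);plan([.5314,-.0173,.1322],4)
E
```

```text
time: 10.07
position: [0.5358, -0.017, 0.1336]
tool_rot: [0.074, 2.961, -0.002]
ft_force: [0.2, 0.4, -0.8]
grip_width: 0.367
grip_force: 0.0
0.3668639121644891
t 10.07 turn [ 0.16  6.27 -0.05] shift(new axes) [ 4.5 -0.5  1.1] shift(cur axes) [ 4.6 -0.5  0.6] F [ 0.17  0.41 -0.85]
```

```bash
python3 -m handwheel '[[0.034,0.0025,0,0,0,3.1,0],[0.034,0.002,-0.0005,0.001,0,3.1,0],[0,0,0,0,0,0,0],[0,0,0,0,0,0,0],[0,0,0,0,0,0,0],[0,0,0,0,0,0,0]]' 50
python3 - <<'E'
from h import *
plan([.5314,-.0173,.1322],4);s=ctrl.get_state();print(s['grip_width'],s['grip_force'],s['position'],s['tool_rot'])
E
```

```text
time: 10.82
position: [0.5308, -0.0172, 0.1314]
tool_rot: [0.076, 3.07, 0.002]
ft_force: [-0.3, -0.1, 0.2]
grip_width: 0.169
grip_force: 50.0
t 10.82 turn [ 0.17  0.02 -0.04] shift(new axes) [-0.7 -0.1 -0.7] shift(cur axes) [-0.7 -0.1 -0.7] F [-0.27 -0.06  0.19]
0.16859463392976387 49.99809659086168 [ 0.53077425 -0.01716606  0.13144353] [7.60083912e-02 3.07045176e+00 1.90447004e-03]
```

```bash
python3 -m handwheel '[[0,-0.0014,0,-0.02,0,0,0],[0,-0.0028,0,-0.04,0,0,0],[0,-0.0028,0,-0.04,0,0,0],[0,-0.0028,0,-0.04,0,0,0],[0,0,0,0,0,0,0],[0,0,0,0,0,0,0]]'
python3 - <<'E'
from h import *
fitprobe(2);print(ctrl.get_state()['position'])
E
```

```text
time: 11.58
position: [0.5304, -0.0177, 0.2708]
tool_rot: [0.076, 3.072, 0.002]
ft_force: [0.1, 0.5, -2.2]
grip_width: 0.171
grip_force: 50.0
side 53 z50 14 [ 4.3 -1.4] z70 17 [ 5.4 -0.7] z90 10 [ 5.2 -1.2] z110 8 [ 7.6 -0.2] zmax 114.0
side 51 z50 16 [ 4.  -1.7] z70 15 [ 6.1 -2.3] z90 10 [ 7.2 -1.9] z110 7 [6.4 0.7] zmax 114.0
top 45 z50 12 [4.3 2.1] z70 15 [5.2 2.7] z90 8 [6.3 1.6] z110 10 [7.8 1.9] zmax 119.0
top 45 z50 10 [4.1 2.3] z70 17 [5.1 1.8] z90 8 [6.2 2.3] z110 10 [7.5 2. ] zmax 118.0
[ 0.53031211 -0.01764542  0.27027001]
```

```bash
cat >> h.py <<'E'
TIP=np.array([.0055,0,.1173])
def planT(x,y,z,lean): plan(w(x,y,z)-Rt(lean+4)@TIP,lean+4)
def st():
    s=ctrl.get_state();print('tip',(cab(tipnow())*1000).round(1),'J',s['joint_positions'].round(2),'F',s['ft_force'].round(2),'w',round(s['grip_width'],3))
E
python3 -m handwheel '[[0,0,0.02,0,0,-5,0],[0,0,0.02,0,0,-5,0],[0,0,0.02,0,0,-5,0],[0,0,0.02,0,0,-5,0],[0,0,0,0,0,0,0]]'
python3 - <<'E'
from h import *
st();planT(-.105,-.155,.10,28)
E
```

```text
time: 12.4
position: [0.5331, 0.0635, 0.2705]
tool_rot: [0.064, 2.724, -0.011]
ft_force: [-0.3, 0.1, -1.3]
grip_width: 0.168
grip_force: 50.0
tip [ -80.5 -186.6  161. ] J [-0.14 -0.24 -0.09  2.    0.11  0.98  1.25] F [-0.26  0.05 -1.3 ] w 0.168
t 12.40 turn [ 0.16 -8.13  0.08] shift(new axes) [69.6 31.9 36.8] shift(cur axes) [63.7 31.9 46.4] F [-0.26  0.05 -1.3 ]
```

```bash
python3 -m handwheel '[[0,0.02,0.01,-0.005,0,0,0],[0,0.02,0.011,0.005,0,-2,0],[0,0.02,0.011,0.015,0,-3,0],[0,0.008,0,0.02,0,-3,0],[0,0,0,0,0,0,0],[0,0,0,0,0,0,0]]'
python3 - <<'E'
from h import *
st();planT(-.105,-.155,.10,28);planT(-.066,-.168,.08,28)
E
```

```text
time: 13.15
position: [0.5144, 0.103, 0.207]
tool_rot: [0.069, 2.598, -0.024]
ft_force: [0.5, -0.6, -0.5]
grip_width: 0.171
grip_force: 50.0
tip [ -87.7 -149.   103.8] J [-0.23 -0.3  -0.16  2.21  0.27  0.75  0.97] F [ 0.55 -0.64 -0.54] w 0.171
t 13.15 turn [-0.33 -0.9  -0.16] shift(new axes) [18.5 -6.6 -6.1] shift(cur axes) [18.6 -6.7 -5.8] F [ 0.55 -0.64 -0.54]
t 13.15 turn [-0.33 -0.9  -0.16] shift(new axes) [ -3.9 -19.6  31.5] shift(cur axes) [ -4.5 -19.4  31.6] F [ 0.55 -0.64 -0.54]
```

```bash
python3 -m handwheel '[[0,-0.001,-0.007,0.008,0,0,0],[0,-0.001,-0.006,0.008,0,0,0],[0,-0.001,-0.006,0.008,0,0,0],[0,0,0,0.006,0,0,0],[0,0,0,0,0,0,0]]'
python3 - <<'E'
from h import *
st();planT(-.068,-.168,.063,27)
E
```

```text
time: 13.78
position: [0.5301, 0.0833, 0.1808]
tool_rot: [0.068, 2.6, -0.025]
ft_force: [0.3, -0.1, -0.8]
grip_width: 0.166
grip_force: 50.0
tip [ -71.1 -168.1   77.5] J [-0.21 -0.25 -0.12  2.23  0.28  0.67  1.01] F [ 0.3  -0.13 -0.77] w 0.166
t 13.78 turn [-0.36  0.01 -0.09] shift(new axes) [ 4.7 -0.7 14. ] shift(cur axes) [ 4.7 -0.6 14. ] F [ 0.3  -0.13 -0.77]
```

```bash
python3 -m handwheel '[[0,0.001,0,0.004,0,0,0],[0,0.001,0,0.004,0,0,0],[0,0.001,0,0.003,0,0,0],[0,0.001,0,0.002,0,0,0],[0,0,0,0,0,0,0]]'
python3 - <<'E'
from h import *
st();planT(-.068,-.168,.058,27)
E
```

```text
time: 14.4
position: [0.5335, 0.0831, 0.1682]
tool_rot: [0.067, 2.599, -0.025]
ft_force: [0.7, -0.1, -0.5]
grip_width: 0.169
grip_force: 50.0
tip [ -67.7 -168.    64.9] J [-0.21 -0.23 -0.12  2.24  0.29  0.64  1.  ] F [ 0.65 -0.13 -0.52] w 0.169
t 14.40 turn [-0.35  0.06 -0.08] shift(new axes) [ 3.7 -0.7  5.7] shift(cur axes) [ 3.7 -0.6  5.7] F [ 0.65 -0.13 -0.52]
```

```bash
for i in 1 2 3; do python3 -m handwheel '[[0,0.0005,0,0.0009,0,0,0],[0,0.0005,0,0.0009,0,0,0],[0,0,0,0,0,0,0]]' | egrep 'posi|ft_f'; done
python3 - <<'E'
from h import *
st()
E
```

```text
position: [0.5336, 0.0831, 0.1663]
ft_force: [-0.2, -0.2, -1.3]
position: [0.5336, 0.0831, 0.1642]
ft_force: [-0.5, 0.3, -1.1]
position: [0.5339, 0.0831, 0.1623]
ft_force: [-0.2, -0.4, -0.9]
tip [ -67.1 -168.    59.1] J [-0.2  -0.22 -0.12  2.25  0.3   0.62  0.99] F [-0.17 -0.44 -0.94] w 0.171
```

```bash
for i in 1 2; do python3 -m handwheel '[[0,0.0005,0,0.0009,0,0,0],[0,0,0,0,0,0,0]]' | egrep 'posi|ft_f'; done
python3 - <<'E'
from h import *
st()
E
```

```text
position: [0.5341, 0.0832, 0.1617]
ft_force: [-2.0, -0.7, 1.5]
position: [0.5344, 0.0833, 0.1614]
ft_force: [-4.6, -0.3, 6.7]
tip [ -66.6 -167.8   58.2] J [-0.2  -0.22 -0.13  2.25  0.3   0.62  0.98] F [-4.57 -0.26  6.73] w 0.171
```

```bash
python3 -m handwheel '[[0,-0.0007,0,-0.0012,0,0,0],[0,0,0,0,0,0,0]]' | egrep 'posi|ft_f'; for i in 1 2 3; do python3 -m handwheel '[[0,-0.00086,0,0.0005,0,0,0],[0,0,0,0,0,0,0]]' | egrep 'posi|ft_f'; done
python3 - <<'E'
from h import *
st()
E
```

```text
position: [0.534, 0.0832, 0.1618]
ft_force: [-0.3, 0.3, 1.3]
position: [0.5349, 0.0832, 0.1617]
ft_force: [-2.7, 0.3, 3.0]
position: [0.536, 0.0831, 0.1617]
ft_force: [-2.3, -0.1, 2.5]
position: [0.5371, 0.083, 0.1617]
ft_force: [-0.7, -0.5, 2.1]
tip [ -64.  -168.    58.4] J [-0.2  -0.21 -0.12  2.25  0.3   0.62  0.99] F [-0.66 -0.49  2.15] w 0.166
```

```bash
for i in 1 2 3; do python3 -m handwheel '[[0,-0.00086,0,0.0005,0,0,0],[0,0,0,0,0,0,0]]' | egrep 'posi|ft_f'; done
python3 - <<'E'
from h import *
st()
E
```

```text
position: [0.5379, 0.0829, 0.1617]
ft_force: [-3.4, -0.7, 2.9]
position: [0.539, 0.0828, 0.1617]
ft_force: [-1.3, 0.8, 1.8]
position: [0.5401, 0.0827, 0.1617]
ft_force: [0.0, -0.2, 1.8]
tip [ -61.  -168.1   58.4] J [-0.2  -0.21 -0.12  2.24  0.3   0.62  0.99] F [ 0.   -0.17  1.81] w 0.169
```

```bash
for i in 1 2 3; do python3 -m handwheel '[[0,-0.00086,0,0.0005,0,0,0],[0,0,0,0,0,0,0]]' | egrep 'posi|ft_f'; done
python3 - <<'E'
from h import *
st()
E
```

```text
position: [0.5409, 0.0827, 0.1617]
ft_force: [-1.5, 0.3, 2.1]
position: [0.542, 0.0826, 0.1617]
ft_force: [-0.5, -0.6, 2.7]
position: [0.543, 0.0826, 0.1617]
ft_force: [-1.0, -0.1, 1.9]
tip [ -58.1 -168.1   58.4] J [-0.2  -0.2  -0.12  2.24  0.3   0.62  0.99] F [-0.99 -0.13  1.94] w 0.164
```

```bash
python3 - <<'E'
from h import *
fitprobe(2)
s=ctrl.get_state();R=Ro.from_rotvec(s['tool_rot']).as_matrix()
for z in (.05,.07,.09,.1173):
    X=s['position']+R@np.array([.0055*z/.1173,0,z]);print(z,proj('side',X),proj('top',X))
st()
E
```

```text
side 375 z70 50 [-22.5 -22.6] z90 100 [ -7.5 -21.6] z110 187 [ 10.7 -10.3] zmax 130.0
side 372 z70 47 [-22.7 -22.4] z90 99 [ -6.4 -21.6] z110 184 [ 10.5 -13.1] zmax 130.0
top 54 z50 3 [-52.8 -21.3] z90 3 [-49.1 -21.1] zmax 130.0
top 53 z50 3 [-52.8 -21.3] z90 3 [-49.3 -21.1] z110 3 [-40.2 -20.9] zmax 130.0
0.05 [[300.49532925 221.98788904]] [[316.32737919 205.81117382]]
0.07 [[302.25963007 224.78450355]] [[316.86827528 205.63882068]]
0.09 [[303.9832366 227.5165567]] [[317.38668447 205.47361474]]
0.1173 [[306.27279566 231.14560349]] [[318.06048405 205.25886269]]
tip [ -58.1 -168.1   58.4] J [-0.2  -0.2  -0.12  2.24  0.3   0.62  0.99] F [-0.39 -0.4   0.71] w 0.169
```

```bash
python3 - <<'E'
from h import *
s=ctrl.get_state();R=Ro.from_rotvec(s['tool_rot']).as_matrix()
q=np.vstack([cloud('side',ctrl.get_image('side')[1]).reshape(-1,3) for _ in range(3)]);t=(q-s['position'])@R
for lo in np.arange(.03,.11,.01):
    m=(t[:,2]>lo)&(t[:,2]<lo+.01)&(abs(t[:,0])<.018)&(abs(t[:,1])<.008);print(round(lo*1e3+5),m.sum(),(np.median(t[m],0)*1e3).round(1) if m.any() else '')
E
python3 -m handwheel '[[0,-0.00086,0,0.0005,0,0,0],[0,0,0,0,0,0,0]]' | egrep 'posi|ft_f';python3 -m handwheel '[[0,-0.00086,0,0.0005,0,0,0],[0,0,0,0,0,0,0]]' | egrep 'posi|ft_f'
```

```text
35 0 
45 0 
55 0 
65 0 
75 0 
85 0 
95 2 [17.1 -2.4 98.6]
105 14 [  8.6  -1.4 105. ]
position: [0.5434, 0.0826, 0.1617]
ft_force: [-4.9, 0.6, 4.7]
position: [0.5439, 0.0826, 0.1617]
ft_force: [-9.2, 0.5, 9.2]
```

```bash
python3 -m handwheel '[[0,0.0022,0,-0.0013,0,0,0],[0,0.0022,0,-0.0013,0,0,0],[0,0,0,0,0,0,0],[0,0,0,0,0,0,0]]'
python3 - <<'E'
from h import *
st()
E
```

```text
time: 19.88
position: [0.5397, 0.0828, 0.1618]
tool_rot: [0.068, 2.598, -0.025]
ft_force: [-1.1, 0.2, 2.1]
grip_width: 0.169
grip_force: 50.0
tip [ -61.4 -168.    58.5] J [-0.2  -0.21 -0.12  2.24  0.3   0.62  0.99] F [-1.1   0.16  2.15] w 0.169
```

```bash
for i in 1 2 3; do python3 -m handwheel '[[0,0,0.0025,0,0,0,0],[0,0,0.0025,0,0,0,0]]' | egrep 'posi|ft_f'; done
python3 - <<'E'
from h import *
st()
E
```

```text
position: [0.54, 0.0871, 0.1617]
ft_force: [-0.2, -2.2, 2.2]
position: [0.5402, 0.0928, 0.1616]
ft_force: [-0.3, -2.5, 1.9]
position: [0.5404, 0.0979, 0.1616]
ft_force: [0.6, -2.3, 0.9]
tip [ -61.4 -152.9   58.3] J [-0.21 -0.19 -0.15  2.23  0.32  0.63  0.94] F [ 0.62 -2.34  0.94] w 0.17
```

```bash
for i in 1 2 3; do python3 -m handwheel '[[0,0.00004,0.0025,0.00006,0,0,0],[0,0.00004,0.0025,0.00006,0,0,0],[0,0.00004,0.0025,0.00006,0,0,0]]' | egrep 'posi|ft_f'; done
python3 - <<'E'
from h import *
st()
E
```

```text
position: [0.5409, 0.1053, 0.1615]
ft_force: [-0.2, -2.1, 2.4]
position: [0.5414, 0.1127, 0.1613]
ft_force: [0.1, -3.5, 2.7]
position: [0.5418, 0.1201, 0.1611]
ft_force: [-0.2, -4.7, 4.2]
tip [ -61.1 -130.7   57.9] J [-0.22 -0.17 -0.19  2.21  0.35  0.64  0.87] F [-0.24 -4.69  4.16] w 0.169
```

```bash
python3 -m handwheel '[[0,-0.0002,0.0025,-0.0003,0,0,0],[0,0,0.0025,0,0,0,0],[0,0,0.0025,0,0,0,0]]' | egrep 'posi|ft_f'; python3 -m handwheel '[[0,0.00001,0.0025,0.00001,0,0,0],[0,0.00001,0.0025,0.00001,0,0,0],[0,0.00001,0.0025,0.00001,0,0,0]]' | egrep 'posi|ft_f'
python3 - <<'E'
from h import *
st()
E
```

```text
position: [0.542, 0.1279, 0.1612]
ft_force: [-0.7, -2.6, 2.9]
position: [0.5424, 0.1353, 0.1611]
ft_force: [0.0, -5.0, 2.0]
tip [ -61.3 -115.4   57.8] J [-0.22 -0.16 -0.22  2.2   0.37  0.65  0.82] F [ 0.01 -4.96  1.95] w 0.168
```

```bash
for i in 1 2; do python3 -m handwheel '[[0,0.00001,0.0025,0.00002,0,0,0],[0,0.00001,0.0025,0.00002,0,0,0],[0,0.00001,0.0025,0.00002,0,0,0]]' | egrep 'posi|ft_f'; done
python3 - <<'E'
from h import *
st()
E
```

```text
position: [0.5428, 0.1429, 0.161]
ft_force: [-0.2, -3.3, 2.9]
position: [0.5432, 0.1503, 0.1609]
ft_force: [0.2, -3.5, 2.7]
tip [ -61.2 -100.4   57.6] J [-0.23 -0.14 -0.25  2.19  0.4   0.66  0.77] F [ 0.21 -3.53  2.73] w 0.164
```

```bash
for i in 1 2 3; do python3 -m handwheel '[[0,0,0.0025,0,0,0,0],[0,0,0.0025,0,0,0,0],[0,0,0.0025,0,0,0,0]]' | egrep 'posi|ft_f'; done
python3 - <<'E'
from h import *
st()
E
```

```text
position: [0.5436, 0.1578, 0.1609]
ft_force: [-0.3, -3.4, 2.6]
position: [0.544, 0.1654, 0.1609]
ft_force: [-0.2, -2.8, 1.8]
position: [0.5444, 0.1729, 0.1608]
ft_force: [0.2, -2.7, 1.7]
tip [-61.1 -77.8  57.5] J [-0.25 -0.11 -0.28  2.16  0.43  0.67  0.7 ] F [ 0.16 -2.74  1.71] w 0.17
```

```bash
for i in 1 2 3 4; do python3 -m handwheel '[[0,0.00001,0.002,0.00002,0,0,0],[0,0.00001,0.002,0.00002,0,0,0]]' | egrep 'posi|ft_f'; done
python3 - <<'E'
from h import *
st()
E
```

```text
position: [0.5446, 0.1769, 0.1608]
ft_force: [0.5, -2.8, 2.2]
position: [0.5448, 0.1808, 0.1608]
ft_force: [0.6, -3.0, 2.3]
position: [0.5447, 0.1856, 0.1603]
ft_force: [0.3, 0.3, -0.9]
position: [0.5449, 0.1892, 0.16]
ft_force: [0.2, 1.5, -1.4]
tip [-61.6 -61.5  56.7] J [-0.26 -0.09 -0.3   2.15  0.45  0.68  0.66] F [ 0.18  1.46 -1.43] w 0.17
```

```bash
python3 -m handwheel '[[0,0,0.002,0,0,0,0],[0,0,0.002,0,0,0,0],[0,0,0,0,0,0,0],[0,0,-0.004,0,0,0,0],[0,-0.005,0,-0.009,0,0,0],[0,-0.006,0,-0.02,0,0,0],[0,-0.004,0,-0.04,0,0,0],[0,0,0,-0.03,0,0,0],[0,0,0,0,0,0,0]]'
python3 - <<'E'
from h import *
st()
for n in('side','top'):
    b=cv2.imread(f'pics/avg_{n}.png');a=np.mean([ctrl.get_image(n)[0].astype(float) for _ in range(4)],0);cv2.imwrite(f'pics/aft_{n}.png',a.astype(np.uint8))
    def om(im): return ortho(n,im,.060)
    A=om(a.astype(np.uint8)).astype(float).mean(2);B=om(b).astype(float).mean(2)
    # profile along y at x -72..-60
    for nm,(x0,x1) in {'track':(-.074,-.060)}.items():
        r0,r1=int((-.03-x1)*3600),int((-.03-x0)*3600)
        pb=[B[r0:r1,int((.02-y)*3600):int((.02-y)*3600)+14].mean().round(0) for y in np.arange(-.06,-.18,-.004)]
        pa=[A[r0:r1,int((.02-y)*3600):int((.02-y)*3600)+14].mean().round(0) for y in np.arange(-.06,-.18,-.004)]
        mb=[B[r0:r1,int((.02-y)*3600):int((.02-y)*3600)+14].min().round(0) for y in np.arange(-.06,-.18,-.004)]
        ma=[A[r0:r1,int((.02-y)*3600):int((.02-y)*3600)+14].min().round(0) for y in np.arange(-.06,-.18,-.004)]
        print(n);print(np.array([np.arange(-60,-180,-4),pb,pa,mb,ma],int))
E
```

```text
time: 26.5
position: [0.5079, 0.1923, 0.257]
tool_rot: [0.067, 2.593, -0.021]
ft_force: [0.5, -0.7, -1.3]
grip_width: 0.17
grip_force: 50.0
tip [-97.9 -59.8 154. ] J [-0.29 -0.26 -0.3   2.08  0.32  0.89  0.78] F [ 0.5  -0.66 -1.25] w 0.17
side
[[ -60  -64  -68  -72  -76  -80  -84  -88  -92  -96 -100 -104 -108 -112
  -116 -120 -124 -128 -132 -136 -140 -144 -148 -152 -156 -160 -164 -168
  -172 -176]
 [ 130  129  134  137  126  132  136  139  127  111  137  135  136  133
   136  131  108  135  139  136  134  140  135  146  131  134  135  126
   125  134]
 [ 140  139  144  145  136  143  146  150  143  144  144  147  148  142
   145  146  137  143  148  146  144  150  144  156  140  145  146  136
   134  145]
 [ 125  126  129  124   96  106  132  128   86   60  103  124  117  118
   129   82   71   91  127  127  118  108  108  124  114  122  119   95
    94  100]
 [ 136  136  139  131  104  115  140  142  138  142  140  141  126  126
   141  124  104  123  136  136  129  116  116  133  123  132  128  104
   104  110]]
top
[[ -60  -64  -68  -72  -76  -80  -84  -88  -92  -96 -100 -104 -108 -112
  -116 -120 -124 -128 -132 -136 -140 -144 -148 -152 -156 -160 -164 -168
  -172 -176]
 [  97  102  104  105  105  105  106  104  100   92   95  103  105  105
   105  102   90   94  102  105  106  107  106  105  106  105  106  105
   105  102]
 [  33   41   40   41   41   41   40   41   41   40   41   42   41   42
    41   40   54  103  127  127  128  129  128  128  128  128  128  128
   127  123]
 [  85   89   94   98   97   98   98   97   94   81   82   95   97   97
    96   92   78   79   94   95   96   97   98   96   97   98   99   98
    98   91]
 [  22   35   38   38   39   39   38   39   39   36   38   39   38   38
    39   37   37   72  116  118  117  119  118  118  119  119  121  119
   118  107]]
```

Both dark cap marks at y -98 and -128 are gone from the track. I'll measure the door handle from the saved depth and look for the caps in the dish.

```bash
python3 - <<'E'
from h import *
for n in('side','top'):
    q=cloud(n,np.load(f'pics/{n}0.npy')).reshape(-1,3);c=(q-C)@np.c_[CX,CY,[0,0,1]]
    m=(c[:,0]>-.115)&(c[:,0]<-.078)&(c[:,2]>.11)&(c[:,2]<.20)&(c[:,1]>-.06)&(c[:,1]<.06)
    t=c[m];print(n,len(t),(np.median(t,0)*1e3).round(1),(np.percentile(t,[10,90],0)*1e3).round(1).tolist())
    for f in('avg','aft'):
        im=cv2.imread(f'pics/{f}_{n}.png').astype(float).mean(2)
        # dish interior region at z=.005, cab x -.10..-.05? brightness texture
        xs=np.arange(-.115,-.085,.002);ys=np.arange(-.10,-.01,.003)
        W=np.array([w(x,y,.008) for x in xs for y in ys]);p=proj(n,W).astype(np.float32)
        g=cv2.remap(im.astype(np.float32),p[:,0].reshape(len(xs),-1),p[:,1].reshape(len(xs),-1),1);print(f,g[::2].round(0).astype(int).tolist() if n=='side' else '')
planT(-.082,-.01+.03,.17,24);print(ctrl.get_state()['time'])
E
```

```text
side 70 [-94.4 -18.9 155.6] [[-97.6, -21.8, 118.4], [-90.6, -15.1, 188.7]]
avg [[195, 188, 197, 185, 183, 197, 196, 194, 196, 196, 198, 195, 187, 196, 195, 195, 195, 194, 197, 196, 195, 196, 195, 194, 194, 195, 195, 196, 196, 195, 193], [202, 158, 170, 195, 153, 194, 196, 200, 200, 177, 142, 202, 148, 175, 202, 199, 200, 194, 147, 183, 181, 136, 195, 200, 198, 198, 185, 169, 198, 199, 193], [198, 167, 179, 156, 149, 161, 153, 154, 158, 165, 144, 172, 141, 162, 162, 180, 171, 181, 167, 165, 177, 151, 198, 178, 189, 182, 199, 163, 191, 198, 196], [108, 100, 116, 102, 106, 102, 112, 102, 106, 105, 104, 108, 102, 106, 103, 109, 98, 118, 102, 107, 109, 103, 108, 101, 115, 110, 123, 117, 134, 116, 142], [118, 120, 119, 118, 118, 116, 117, 116, 117, 116, 117, 114, 115, 115, 115, 114, 113, 115, 114, 115, 113, 114, 112, 115, 112, 112, 111, 110, 110, 107, 109], [120, 119, 117, 116, 117, 117, 115, 115, 115, 114, 114, 113, 113, 113, 114, 114, 114, 114, 115, 114, 115, 114, 114, 114, 114, 115, 115, 115, 116, 116, 115], [118, 117, 116, 114, 113, 113, 112, 111, 110, 109, 111, 110, 110, 108, 110, 111
[... 1009 characters left out ...]
0, 116, 118], [131, 129, 127, 125, 125, 124, 124, 125, 124, 123, 122, 122, 122, 122, 123, 124, 123, 123, 122, 123, 124, 122, 122, 122, 125, 125, 126, 125, 123, 124, 123], [127, 125, 126, 124, 121, 121, 120, 119, 119, 119, 118, 118, 118, 117, 119, 119, 119, 119, 120, 120, 120, 119, 119, 119, 119, 118, 119, 119, 119, 120, 121], [122, 117, 110, 119, 113, 111, 121, 102, 113, 117, 117, 117, 116, 126, 116, 117, 114, 118, 105, 111, 115, 118, 112, 108, 113, 115, 115, 110, 115, 116, 117]]
top 55 [-94.9 -16.4 155.8] [[-96.1, -18.4, 120.2], [-92.7, -13.9, 189.6]]
avg 
aft 
t 26.90 turn [-0.39  2.99 -0.09] shift(new axes) [-31.6  81.2 -10.6] shift(cur axes) [-32.   81.2  -9.5] F [ 0.71  0.22 -0.9 ]
26.9
```

The depth data puts the handle axis at cabinet x ≈ -91, y ≈ -16. I'll check the yellow look-alike's clearance while planning the swing over the handle.

```bash
python3 - <<'E'
from h import *
im=cv2.imread('pics/side0.png').astype(int);q=cloud('side',np.load('pics/side0.npy'))
m=(im[...,2]>150)&(im[...,1]>120)&(im[...,0]<80);p=q[m];p=p[(p[:,2]>0)&(p[:,2]<.3)];print(np.median(p,0),p.max(0),p.min(0),cab(np.median(p,0)))
print(ctrl.get_state()['position'])
planT(-.098,.012,.22,27);planT(-.081,.012,.17,27)
E
```

```text
[0.51944019 0.31255022 0.11830967] [0.53422984 0.33205501 0.17645486] [0.50670694 0.30107921 0.00702118] [-0.14872493  0.06115806  0.11830967]
[0.50703043 0.19065831 0.25192866]
t 26.90 turn [-0.39 -0.01 -0.08] shift(new axes) [-38.1  73.2 -60.5] shift(cur axes) [-37.9  72.8 -61. ] F [ 0.71  0.22 -0.9 ]
t 26.90 turn [-0.39 -0.01 -0.08] shift(new axes) [-26.9  73.2  -8.9] shift(cur axes) [-26.8  73.2  -9.4] F [ 0.71  0.22 -0.9 ]
```

```bash
python3 -m handwheel '[[0,-0.019,0,-0.03,0,0,0],[0,-0.019,0,-0.031,0,0,0],[0,0,0.036,0,0,0,0],[0,0,0.037,0,0,0,0],[0,0,0,0,0,0,0]]'
python3 - <<'E'
from h import *
st();planT(-.081,.012,.17,27)
E
```

```text
time: 27.52
position: [0.5114, 0.2677, 0.3238]
tool_rot: [0.061, 2.6, -0.022]
ft_force: [-0.5, 0.0, -0.7]
grip_width: 0.169
grip_force: 50.0
tip [-98.9  15.6 220.5] J [-0.33 -0.18 -0.38  1.88  0.35  1.06  0.68] F [-0.51  0.01 -0.7 ] w 0.169
t 27.52 turn [-0.17  0.    0.15] shift(new axes) [10.7 -3.9 52.5] shift(cur axes) [10.7 -3.7 52.5] F [-0.51  0.01 -0.7 ]
```

```bash
python3 -m handwheel '[[0,0.005,-0.002,0.017,0,0,0],[0,0.003,-0.002,0.018,0,0,0],[0,0.003,0,0.017,0,0,0],[0,0,0,0,0,0,0]]' | egrep 'ft'
python3 -m handwheel '[[0,0,-0.006,0,0,0,0],[0,0,-0.006,0,0,0,0],[0,0,-0.006,0,0,0,0],[0,0,-0.006,0,0,0,0]]' | egrep 'posi|ft'
python3 - <<'E'
from h import *
st();fitprobe(1)
E
```

```text
ft_force: [-0.2, 0.9, -1.0]
position: [0.5281, 0.2356, 0.2754]
ft_force: [0.9, 1.2, -0.6]
tip [-80.3 -15.8 172.2] J [-0.31 -0.17 -0.34  1.97  0.36  0.94  0.71] F [ 0.87  1.19 -0.57] w 0.171
side 274 z50 22 [-37.3 -18.6] z70 48 [-31.5  -5.3] z90 90 [-21.   -5.9] z110 74 [-11.1  -4. ] zmax 129.0
top 126 z50 83 [-39.   -3.3] z70 7 [-32.3 -10.1] zmax 90.0
```

```bash
python3 -m handwheel '[[0,0,-0.006,0,0,0,0],[0,0,-0.006,0,0,0,0],[0,0,-0.006,0,0,0,0],[0,0,-0.006,0,0,0,0]]' | egrep 'posi|ft'
python3 - <<'E'
from h import *
st()
for n in('side','top'):
    q=cloud(n,ctrl.get_image(n)[1]).reshape(-1,3);c=(q-C)@np.c_[CX,CY,[0,0,1]]
    m=(c[:,0]>-.115)&(c[:,0]<-.085)&(c[:,2]>.11)&(c[:,2]<.16)&(c[:,1]>-.09)&(c[:,1]<.06)
    t=c[m];print(n,len(t),(np.median(t,0)*1e3).round(1),(np.percentile(t,[10,90],0)*1e3).round(1).tolist())
E
```

```text
position: [0.5268, 0.2108, 0.2749]
ft_force: [1.3, 2.2, 0.4]
tip [-80.5 -40.8 171.7] J [-0.29 -0.21 -0.31  2.    0.33  0.93  0.77] F [1.34 2.17 0.38] w 0.167
side 27 [-94.8 -48.4 131.2] [[-95.8, -51.3, 113.5], [-91.6, -46.7, 153.4]]
  return _methods._mean(a, axis=axis, dtype=dtype,
  ret = um.true_divide(
Traceback (most recent call last):
IndexError: index -1 is out of bounds for axis 0 with size 0
```

```bash
for i in 1 2; do python3 -m handwheel '[[0,0,-0.009,0,0,0,0],[0,0,-0.009,0,0,0,0],[0,0,-0.009,0,0,0,0],[0,0,-0.009,0,0,0,0],[0,0,-0.009,0,0,0,0]]' | egrep 'posi|ft'; done
python3 - <<'E'
from h import *
st()
E
```

```text
position: [0.5241, 0.1654, 0.2746]
ft_force: [0.7, 1.3, -1.6]
position: [0.5259, 0.1225, 0.2744]
ft_force: [0.1, 2.0, -0.3]
tip [ -77.4 -129.2  171. ] J [-0.27 -0.3  -0.15  2.08  0.26  0.89  0.98] F [ 0.06  1.98 -0.33] w 0.164
```

```bash
python3 -m handwheel '[[0,0,-0.008,0,0,0.5,0],[0,0,-0.008,0,0,0.5,0],[0,0,-0.007,0,0,0.5,0],[0,0,-0.005,0,0,0.5,0]]' | egrep 'posi|ft'
python3 - <<'E'
from h import *
st()
E
```

```text
position: [0.5261, 0.0946, 0.2743]
ft_force: [1.0, 1.1, -1.3]
tip [ -79.6 -157.2  168.9] J [-0.2  -0.3  -0.14  2.06  0.19  0.92  1.1 ] F [ 1.02  1.14 -1.27] w 0.168
```

```bash
python3 -m handwheel '[[0,0,-0.003,0,0,0,0],[0,0,-0.003,0,0,0,0],[0,0,-0.003,0,0,0,0]]' | egrep 'posi|ft';python3 -m handwheel '[[0,0,-0.0015,0,0,0,0],[0,0,-0.0015,0,0,0,0]]' | egrep 'posi|ft';python3 -m handwheel '[[0,0,-0.0015,0,0,0,0],[0,0,-0.0015,0,0,0,0]]' | egrep 'posi|ft'
python3 - <<'E'
from h import *
st()
E
```

```text
position: [0.527, 0.087, 0.2732]
ft_force: [-0.5, 1.9, -0.6]
position: [0.5276, 0.0842, 0.2731]
ft_force: [-1.6, 1.5, -1.7]
position: [0.5281, 0.0823, 0.273]
ft_force: [-2.8, 4.5, -0.6]
tip [ -77.4 -169.4  167.5] J [-0.15 -0.3  -0.15  2.07  0.17  0.91  1.14] F [-2.81  4.49 -0.65] w 0.172
```

```bash
python3 -m handwheel '[[0,0.0005,-0.001,0,0,0,0],[0,0.0005,-0.001,0,0,0,0]]' | egrep 'posi|ft';python3 -m handwheel '[[0,0.0005,-0.001,0,0,0,0],[0,0,0,0,0,0,0]]' | egrep 'posi|ft'
python3 - <<'E'
from h import *
st()
q=np.vstack([cloud('side',ctrl.get_image('side')[1]).reshape(-1,3) for _ in range(3)]);c=(q-C)@np.c_[CX,CY,[0,0,1]]
m=(c[:,0]>-.115)&(c[:,0]<-.085)&(c[:,2]>.11)&(c[:,2]<.16)&(c[:,1]>-.21)&(c[:,1]<-.1)
t=c[m];print(len(t),(np.median(t,0)*1e3).round(1),(np.percentile(t,[10,90],0)*1e3).round(1).tolist())
E
```

```text
position: [0.5282, 0.082, 0.2729]
ft_force: [-4.8, 7.0, 1.4]
position: [0.5282, 0.0819, 0.273]
ft_force: [-6.0, 7.2, 2.4]
tip [ -77.2 -169.5  167.4] J [-0.14 -0.3  -0.15  2.07  0.16  0.91  1.15] F [-6.02  7.19  2.44] w 0.17
115 [ -95.4 -177.4  133.6] [[-98.1, -179.8, 113.2], [-91.8, -174.2, 154.8]]
```

The door is firmly against its stop, with the handle at y ≈ -175 as expected. I'll back away and return the probe.

```bash
python3 -m handwheel '[[0,0,0.003,0,0,0,0],[0,0,0.003,0,0,0,0],[0,0,0.002,0,0,0,0],[0,-0.01,0,-0.02,0,1,0],[0,-0.015,0,-0.03,0,3,0],[0,0,0,-0.03,0,4,0],[0,0,0,0,0,0,0]]'
python3 - <<'E'
from h import *
st();planT(-.12,-.20,.20,0);plan([.5308,-.0172,.2714],4)
q=np.vstack([cloud('side',ctrl.get_image('side')[1]).reshape(-1,3) for _ in range(3)]);c=(q-C)@np.c_[CX,CY,[0,0,1]]
m=(c[:,0]>-.115)&(c[:,0]<-.085)&(c[:,2]>.11)&(c[:,2]<.19)&(c[:,1]>-.21)&(c[:,1]<-.1)
t=c[m];print(len(t),(np.median(t,0)*1e3).round(1),(np.percentile(t,[10,90],0)*1e3).round(1).tolist())
E
```

```text
time: 33.38
position: [0.5171, 0.088, 0.3585]
tool_rot: [0.077, 2.775, -0.024]
ft_force: [0.3, -0.1, -1.9]
grip_width: 0.17
grip_force: 50.0
tip [-103.3 -164.2  247. ] J [-0.16 -0.25 -0.13  1.82  0.1   1.23  1.21] F [ 0.29 -0.11 -1.9 ] w 0.17
t 33.38 turn [-0.46 16.95 -0.34] shift(new axes) [-14.5 -36.8  42.2] shift(cur axes) [ -1.7 -36.4  44.9] F [ 0.29 -0.11 -1.9 ]
t 33.38 turn [-0.46 16.95 -0.34] shift(new axes) [ -12.7 -104.4   88.2] shift(cur axes) [  13.1 -103.7   89. ] F [ 0.29 -0.11 -1.9 ]
188 [ -95.1 -177.3  149.7] [[-97.9, -179.8, 116.3], [-91.8, -173.8, 181.6]]
```

```bash
python3 -m handwheel '[[0,0,-0.026,0,-0.1,4.2,-0.1],[0,0,-0.026,0,-0.1,4.2,-0.1],[0,0,-0.026,0,-0.1,4.2,-0.1],[0,0,-0.026,0,-0.1,4.3,0],[0,0,0,0,0,0,0],[0,0,0,0,0,0,0]]'
python3 - <<'E'
from h import *
st();plan([.5308,-.0172,.2714],4)
E
```

```text
time: 34.28
position: [0.5093, -0.0147, 0.3548]
tool_rot: [0.074, 3.076, -0.006]
ft_force: [0.4, 0.7, -1.3]
grip_width: 0.171
grip_force: 50.0
tip [-140.8 -266.5  237.4] J [-0.08 -0.06  0.05  1.62  0.01  1.52  1.49] F [ 0.37  0.68 -1.26] w 0.171
t 34.27 turn [-0.12 -0.31  0.06] shift(new axes) [-15.7  -1.4  84.7] shift(cur axes) [-16.2  -1.2  84.6] F [ 0.37  0.68 -1.26]
```

```bash
python3 -m handwheel '[[0,-0.006,-0.001,0.03,0,-0.3,0],[0,-0.005,0,0.03,0,0,0],[0,-0.005,0,0.024,0,0,0],[0,0,0,0,0,0,0],[0,0,0,0,0,0,0]]'
python3 - <<'E'
from h import *
st();fitprobe(1);plan([.5308,-.0172,.1314],4)
E
```

```text
time: 34.9
position: [0.5314, -0.017, 0.2744]
tool_rot: [0.073, 3.069, -0.006]
ft_force: [0.1, 0.4, -1.6]
grip_width: 0.172
grip_force: 50.0
tip [-117.7 -267.6  157. ] J [-0.08 -0.01  0.05  1.73  0.01  1.35  1.5 ] F [ 0.15  0.35 -1.56] w 0.172
side 54 z50 14 [ 5.1 -1.7] z70 17 [ 6.1 -1.2] z90 12 [ 8.  -1.7] z110 6 [ 9.3 -0.4] zmax 112.0
top 46 z50 13 [3.8 1.6] z70 15 [5.4 2.3] z90 9 [6.2 1.4] z110 9 [7.6 2.2] zmax 116.0
t 35.00 turn [-0.11  0.2   0.05] shift(new axes) [1.100e+01 1.000e-01 1.431e+02] shift(cur axes) [ 11.5   0.4 143.1] F [ 1.08 -0.09 -0.67]
```

```bash
python3 -m handwheel '[[0,0.003,0,0.03,0,0,0],[0,0.003,0,0.03,0,0,0],[0,0.002,0,0.03,0,0,0],[0,0.002,0,0.03,0,0,0],[0,0.001,0,0.017,0,0,0],[0,0,0,0,0,0,0],[0,0,0,0,0,0,0]]'
python3 - <<'E'
from h import *
st();plan([.5308,-.0172,.1314],4)
E
```

```text
time: 35.88
position: [0.5312, -0.018, 0.1374]
tool_rot: [0.075, 3.068, -0.006]
ft_force: [-0.7, -0.0, -0.9]
grip_width: 0.166
grip_force: 50.0
tip [-117.8 -268.6   20. ] J [-0.07  0.08  0.05  1.92  0.    1.07  1.5 ] F [-0.71 -0.01 -0.93] w 0.166
t 35.88 turn [-0.12  0.19  0.02] shift(new axes) [0.8 0.8 6. ] shift(cur axes) [0.8 0.8 6. ] F [-0.71 -0.01 -0.93]
```

```bash
python3 -m handwheel '[[0,0.0005,0.0008,0.003,0,0,0],[0,0,0,0.002,0,0,0],[0,0,0,0,0,0,0]]' | egrep 'posi|ft'; python3 -m handwheel '[[0,0,0,0.001,0,0,0],[0,0,0,0,0,0,0]]' | egrep 'posi|ft'
```

```text
position: [0.5303, -0.0171, 0.1315]
ft_force: [-0.1, 0.5, 2.2]
position: [0.5304, -0.0171, 0.1315]
ft_force: [-3.4, 1.1, 7.8]
```

```bash
python3 -m handwheel '[[0,0,0,-0.001,0,0,0],[0.06,0,0,0,0,0,0],[0.06,0,0,0,0,0,0],[0.06,0,0,0,0,0,0],[0.06,0,0,0,0,0,0],[0.06,0,0,0,0,0,0]]' | egrep 'posi|ft|grip'
python3 -m handwheel '[[0.06,0,0,-0.015,0,0,0],[0.06,0,0,-0.03,0,0,0],[0.06,0,0,-0.04,0,0,0],[0.06,0.02,0,-0.05,0,0,0],[0.06,0.04,0,-0.03,0,0,0],[0.06,0.04,-0.02,0,0,0,0],[0.06,0,0,0,0,0,0]]' | egrep 'time|posi|ft|grip'
python3 - <<'E'
from h import *
im,d=grab('side','end_s')
P=cloud('side',d)
Q=P[200:285,300:345].reshape(-1,3);Q=Q[(Q[:,2]>.02)&(Q[:,2]<.5)]
for lo,hi in((.06,.1),(.1,.115),(.118,.125),(.13,.155),(.155,.18),(.18,.2)):
    m=(Q[:,2]>lo)&(Q[:,2]<hi)&(abs(Q[:,0]-.53)<.025)&(abs(Q[:,1]+.017)<.025);print(lo,m.sum(),np.median(Q[m],0).round(4) if m.any() else '')
# changes vs start
a=cv2.GaussianBlur(cv2.imread('pics/side0.png'),(5,5),0).astype(int);b=cv2.GaussianBlur(im,(5,5),0).astype(int)
df=abs(a-b).max(2)>28;k,l,s,c=cv2.connectedComponentsWithStats(df.astype(np.uint8))
for i in range(1,k):
    if s[i,4]>12: print(s[i].tolist(),world('side',*c[i],d[int(c[i][1]),int(c[i][0])]).round(3))
E
```

```text
position: [0.5299, -0.0172, 0.1308]
ft_force: [-0.4, -0.1, 0.5]
grip_width: 0.64
grip_force: 0.0
time: 38.12
position: [0.4161, -0.0327, 0.2903]
ft_force: [0.3, 0.1, -0.0]
grip_width: 0.692
grip_force: 0.0
0.06 131 [ 0.5192 -0.0264  0.0802]
0.1 59 [ 0.5202 -0.0255  0.1085]
0.118 39 [ 0.5262 -0.023   0.1201]
0.13 45 [ 0.5247 -0.0207  0.1438]
0.155 48 [ 0.5255 -0.0208  0.1672]
0.18 26 [ 0.5271 -0.0195  0.1866]
[0, 29, 353, 355, 44686] [-0.012 -0.07   0.713]
[251, 156, 8, 5, 17] [0.619 0.297 0.215]
[248, 163, 6, 5, 14] [0.623 0.316 0.178]
[237, 169, 22, 13, 139] [0.618 0.318 0.143]
[259, 180, 3, 22, 42] [0.592 0.251 0.129]
[251, 213, 4, 5, 15] [0.58  0.272 0.027]
[230, 260, 73, 49, 1375] [ 0.404  0.09  -0.002]
[147, 264, 10, 10, 48] [-0.009 -0.018  0.49 ]
[226, 280, 26, 18, 115] [0.336 0.122 0.004]
[157, 289, 10, 26, 82] [-0.039 -0.074  0.48 ]
[303, 291, 4, 5, 13] [ 0.443 -0.029  0.005]
[147, 315, 8, 9, 37] [-0.067 -0.078  0.472]
[179, 326, 33, 42, 694] [ 0.023 -0.066  0.269]
[172, 330, 17, 20, 95] [ 0.    -0.047  0.312]
[133, 334, 19, 34, 408] [-0.077 -0.045  0.366]
[148, 340, 18, 24, 156] [-0.055 -0.051  0.341]
[162, 373, 6, 8, 25] [-0.055 -0.058  0.271]
[175, 373, 20, 11, 111] [-0.022 -0.07   0.233]
[206, 373, 4, 6, 17] [0.091 0.001 0.015]
```

```bash
python3 - <<'E'
from h import *
print(ctrl.get_state()['time'],ctrl.close_job())
E
```

```text
the job is handed in; nothing more can be done
38.175 None
```

I pushed both caps along the track to the clean-out hole, slid the door to its stop, stood the probe back upright in its holder and handed the job in at 38.2 s; I did not see the caps in the dish, but their marks are gone from the track and the door shut without jamming.

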